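# Unbolt the tool case and hold its lid at the balance point

## Robot

A 6-joint arm with a two-finger parallel gripper is mounted at the origin on the work surface. World frame = base frame: x ahead of the robot, y to its left, z up, the work surface at z = 0. Lengths are in mm, angles in rad, forces in N, time in s.
With the tool pointing down it reaches from about 350 to 775 mm from the base axis. Payload 7.3 kg.
Tool frame: the origin (TCP) lies at the very end of the fingers, on their centre line; the grasp point (between the pads) lies 19 mm behind it (bot.grip_point_offset is the distance from the TCP to the grasp point, in mm); z points along the fingers, y is the line along which they close (so a half turn about z gives the same grasp; the last joint's range is limited). The gripper opens to 92 mm and grips with 3 to 60 N. Pads are 19 mm wide; open, the fingers measure 130 mm over their backs; the gripper's body (75 mm by 190 mm) begins 47 mm behind the grasp point.
Start: joints at [-1.389, 0.342, 1.524, -0, 1.275, -0.146], TCP at [169.052, -497.058, 226.741] pointing down, gripper open.
Joint ranges: [-2.53, 2.53], [-0.77, 2.02], [0.04, 2.7], [-1, 4.14], [0.28, 2.66], [-3.11, 3.11]. Speed limits (rad/s): [2.57, 2.57, 3.14, 3.14, 3.14, 3.14].

## Interface

Orientations are given as [roll, pitch, yaw] about the fixed x, y, z axes, in that order (R = Rz(yaw) Ry(pitch) Rx(roll)).
In Python, from plant import bot gives the robot as it stands. The module is installed in compiled form; this text tells all that it offers.
- The arm moves only by the shell command python3 -m jog 'ROWS' [OPENING]. ROWS is JSON, a list of rows, each a list of 6 numbers: the shift along the tool's x, y, z in mm, then the turn, a rotation vector about the tool's x, y, z in rad. In form: [[dx, dy, dz, rx, ry, rz], ...]. A call has 1 to 12 rows; each row shifts and turns the commanded pose from where the row before left it, along the tool's axes as they then stand; what a row does not reach is not made up. A row lasts 1/10 s, in which the tool goes at most 50 mm and 8.59 degrees, less where a joint would pass 70% of its speed; a pose out of reach is approached as far as the arm can. A call with a gripper value outside its range is refused whole. OPENING is the opening in per cent of the stroke, from 0 (shut) to 100 (fully open), set as the call begins (- or left out, the last holds). The fingers move at their own pace and stop on an object; the grip force is fixed at half the most. Time passes only in rows, so rows that do not move let the fingers close. It gives the time, the measured TCP pose, the force, the opening and the grip force at its end, in the units of the state.
- bot.get_obs(): the state, without advancing time (a new reading comes with each control period).
- bot.capture(name): name is "side" or "top" or "wrist"; returns the picture (420x560x3 uint8, red, green, blue); there is no depth.
- bot.camera_model(name): a dict with "fx", "fy", "cx", "cy" (pixels), "position" and "orientation" of the camera in the world; the wrist camera has in their place "T_tool_cam" (4x4, takes a point from camera to tool coordinates, whose origin is the TCP and whose axes are the flange's). Camera axes: x right, y down, z forward; pixel columns grow to the right and rows downward; lengths in mm; the calibration is good to about 2 mm. A picture is of the moment at which its call begins: read the wrist's pose just before it. camera_model takes no time and is no camera call.
- bot.close_job(): hands the job in; it is judged then, once.
Trained networks look in the newest picture that a camera, given by its name, has taken for a name from the list of things; names that differ only in an ending like _2 or _b are one class to them, and where a whole thing is asked for, a point or a joint stands for the part that bears it (a point fixed in the world has none). Each returns a list of dicts, best first, with "p" (0 to 1); they miss things now and then, are a little off and sometimes report something else, mostly with a low value. They report only what shows in the picture. A call takes as long as a camera call. They do not tell look-alikes from the thing itself.
- bot.outline_of(target, camera): "mask" (420x560 bool, what is visible of it) and "pixel" ([column, row] in pixels, amid what is visible of it).
The state is a dict: "time": time; "joint_positions": joint angles; "dq": joint speeds; "tau": joint torques, N m; "tool_pos": TCP position; "tcp_rot": TCP orientation; "contact_force": force on the tool from outside, world axes, zero at the start; "moment": the same for the moment, N m; "grip_width": finger opening in mm; "finger_force": force on a finger pad.
Only numpy, scipy, OpenCV 4.12 (cv2) and the standard library are available. Lean on these libraries where they do the work, as an engineer would, in place of code of your own. Each camera call takes 0.05 s, during which the arm holds its last target. There are 200 camera calls.

## Task

The steel tool case on the bench needs a new lid stay. Slide the locking bar out of the staple and guide that keep the lid shut and lay it (do not drop it) on the bench beside the case; only then swing the lid up to its balance point, where it wants to fall neither shut nor open, without letting it drop or go over, and finish while still holding it there. Leave the bottle, the jar and the wrench alone.

Things in the scene. Friction and masses are not known exactly. Their poses are not given: they have to be found in the camera images.
- case: Grey steel tool case fixed to the bench, 170 mm deep (its x) by 290 mm wide (its y); lower box 75 mm high, 110 mm with the shut lid. Origin under its centre; its -x side (front) faces roughly to the robot, z up. The bench beyond its right (-y) side is clear from 190 to 400 mm right of the case's centre, in line with its middle.
- hinge (a point): Middle of the lid's hinge line, on the far (+x) upper rim of the lower box: 85 mm behind the case's origin, 75 mm above the bench. The hinge line runs along the case's y; axes as the case's.
- lid (a joint): Lid angle in rad: 0 shut, growing as its front rises and goes over to the back; stop at 2.3. Hinge almost free; deep lid, about 0.7 kg, 35 mm high, its centre of mass above the hinge line when shut. It falls shut below and falls open above its balance point, at 1.30 rad (74 degrees), a little before its top plate is upright.
- pull (a point): Middle of the lid's pull handle: round steel bar 12 mm thick, 130 mm long along the case's y, in front of the lid; turns with the lid (axes too) and can turn between gripper pads. Lid shut: 220 mm in front of the hinge line, 18 mm above it (93 mm above the bench), with a clear gap of 44 mm to the lid's front face. Bench below and in front is clear.
- bar: Loose flat steel locking bar, about 0.3 kg, 130 mm long (its y), 30 mm wide (x), 10 mm thick, lying on the shut lid's top, 110 mm above the bench, along the case's y. Origin at the middle of its underside, z up. Its right (-y) end runs through the guide into the staple; free only after sliding it 75 mm straight along the case's +y; it cannot be lifted before.
- tab (a point): Top of the bar's upright grip tab, which stands on the bar's +y end: 12 mm thick (x), 30 mm long (y), 45 mm high above the strip; its middle is 50 mm in +y of the bar's origin, its top 55 mm above the bar's underside. Axes as the bar's.
- guide (a point): Middle of the opening of the guide, a small steel arch on the lid's top that the bar runs through: 20 mm long (y), 50 mm wide outside, opening 38 mm wide and 14 mm high, outer top 129 mm above the bench. At case x = 0, y = -115 mm. Moves with the lid.
- staple (a point): Middle of the opening of the staple, a like steel arch on the case's right (-y) side: 20 mm long (y), opening 38 mm wide and 16 mm high, outer top 129 mm above the bench. At case x = 0, y = -160 mm; it and its bracket reach to y = -170 mm. Fixed.
- oil: White plastic oil bottle 60 mm across, 160 mm high, standing on the bench to the left (+y) of the case; bystander. Origin under its centre.
- jar: Glass jar with steel lid, 64 mm across, 90 mm high, standing on the bench to the left of the case; bystander. Origin under its centre.
- wrench: Steel wrench lying flat on the bench to the left of the case, between bottle and jar; bystander.
Not all that is in view belongs to the job. Of the things like the bar, leave any that is black; of the rest the larger one is meant.

How it is judged:
By the outcome, as a careful person would: the job done as asked, in the order asked, and still so for the second after the job is handed in, while the arm keeps its last pose, push and grip.
It also fails if it takes over 64 s, if anything falls off the work surface, if the arm or the gripper's body presses on something with over 40 N, if the wrist force passes 120 N, or if a joint passes its speed limit or range.

## Working session

There is one attempt and no reset: what is moved stays moved. The work goes in short steps, Python scripts to look and compute and a shell command to move; the robot and the scene stay as the last step left them, time stands still between calls to the robot, and variables do not carry over. Pictures are saved under pics/ and viewed, at most 10 in all, crops included, and the job is handed in when it is done.

```bash
mkdir -p pics
python3 - <<'E'
from plant import bot
import cv2,numpy as np
o=bot.get_obs();print({k:np.round(v,3).tolist() for k,v in o.items()})
for c in("top","side"):
    im=bot.capture(c);cv2.imwrite(f"pics/{c}0.png",im[:,:,::-1])
    m=bot.camera_model(c);print(c,m)
    for t in("bar","tab","guide","staple","pull","case","lid","oil"):
        try:
            for d in bot.outline_of(t,c)[:4]:
                ys,xs=np.nonzero(d["mask"]);print(t,round(d["p"],2),np.round(d["pixel"]),xs.min(),xs.max(),ys.min(),ys.max(),len(xs))
        except Exception as e:print(t,e)
print(bot.camera_model("wrist"))
E
```

```text
{'time': 0.0, 'joint_positions': [-1.389, 0.343, 1.525, -0.0, 1.275, -0.146], 'dq': [-0.002, -0.0, -0.0, 0.001, 0.0, 0.0], 'tau': [0.001, -43.124, -24.422, 0.072, 0.056, -0.0], 'tool_pos': [168.979, -496.651, 226.054], 'tcp_rot': [-3.14, -0.0, 0.328], 'contact_force': [-0.459, -0.308, -0.699], 'moment': [-0.055, 0.038, -0.003], 'finger_force': 0.0, 'grip_width': 91.83}
top {'fx': 450.9467731891827, 'fy': 450.9467731891827, 'cx': 283.4635343761884, 'cy': 212.22677847328532, 'position': array([ 531.02330348,   77.86848515, 1165.94354895]), 'orientation': array([-3.06298018, -0.01700404, -1.55034364])}
bar 0.77 [419. 174.] 410 428 144 193 674
bar 0.69 [360. 210.] 337 387 204 218 579
bar 0.66 [361. 142.] 351 377 128 158 293
tab 0.86 [417. 169.] 411 426 145 192 554
tab 0.69 [365. 144.] 352 376 129 157 259
tab 0.6 [356. 212.] 337 387 203 218 540
guide 0.82 [320. 213.] 260 385 171 270 8862
staple 0.69 [320. 211.] 260 397 169 270 9319
staple 0.37 [318. 215.] 260 386 170 272 9058
pull 0.89 [320. 214.] 261 385 172 270 8678
case 0.79 [319. 215.] 260 397 169 270 9507
lid 0.68 [321. 214.] 260 385
[... 639 characters left out ...]
. 198.] 245 338 140 246 6106
pull 0.91 [287. 188.] 247 338 147 230 4699
case 0.94 [289. 197.] 246 339 140 247 6035
case 0.17 [329. 320.] 316 341 295 341 937
lid 0.69 [286. 190.] 247 338 146 231 4668
oil 0.66 [329. 320.] 316 341 295 341 885
{'fx': 354.93717410249224, 'fy': 354.93717410249224, 'cx': 283.91784075992473, 'cy': 216.90787384533778, 'T_tool_cam': array([[-1.72113810e-05, -9.63089915e-01, -2.69179895e-01,
         7.23899290e+01],
       [ 1.00000000e+00, -1.87058099e-05,  2.98683465e-06,
        -2.19297045e-01],
       [-7.91181828e-06, -2.69179895e-01,  9.63089915e-01,
        -1.56971599e+02],
       [ 0.00000000e+00,  0.00000000e+00,  0.00000000e+00,
         1.00000000e+00]])}
```

Run:
```python
import cv2
im=cv2.imread("pics/top0.png");cv2.imwrite("pics/top0c.png",cv2.resize(im[90:330,130:450],None,fx=2.5,fy=2.5,interpolation=cv2.INTER_CUBIC))
```

```text
(no output)
```

View pics/top0c.png

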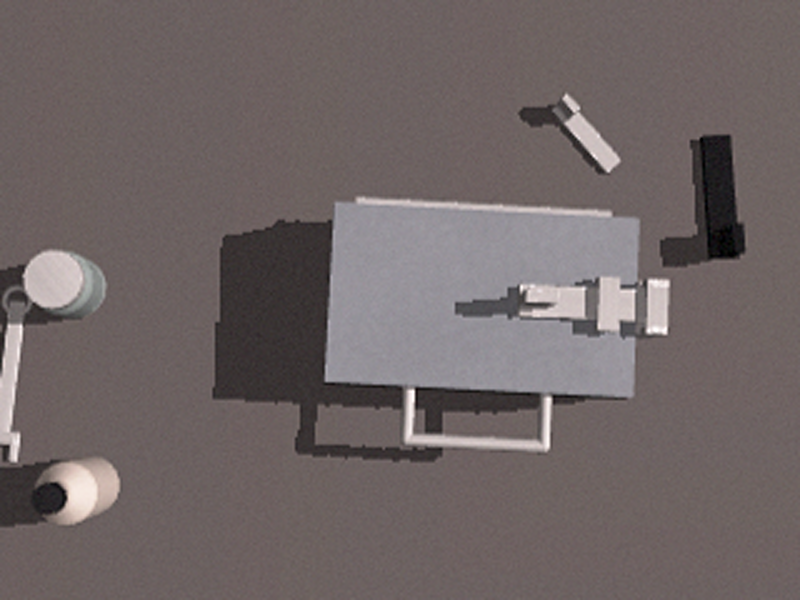

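The crop shows three bar-like things. The light bar in guide and staple is at full-picture (356,212), a small light bar lies loose at (365,144), and a black bar is at (419,170). I choose the one in the staple, which is light and the larger. The handle is at crop (478,445).

```bash
cat > h.py <<'E'
import numpy as np,cv2
from scipy.spatial.transform import Rotation as R
from plant import bot
def cam(name,obs=None):
    m=bot.camera_model(name)
    if name=="wrist":
        T=np.eye(4);T[:3,:3]=R.from_euler("xyz",obs["tcp_rot"]).as_matrix();T[:3,3]=obs["tool_pos"];T=T@np.array(m["T_tool_cam"])
    else:
        T=np.eye(4);T[:3,:3]=R.from_euler("xyz",m["orientation"]).as_matrix();T[:3,3]=m["position"]
    return m,T
def ray(name,px,z,obs=None):
    m,T=cam(name,obs);px=np.atleast_2d(px).astype(float)
    d=np.c_[(px[:,0]-m["cx"])/m["fx"],(px[:,1]-m["cy"])/m["fy"],np.ones(len(px))]@T[:3,:3].T
    return T[:3,3]+d*((z-T[2,3])/d[:,2])[:,None]
def proj(name,P,obs=None):
    m,T=cam(name,obs);q=(np.atleast_2d(P)-T[:3,3])@T[:3,:3]
    return np.c_[m["cx"]+m["fx"]*q[:,0]/q[:,2],m["cy"]+m["fy"]*q[:,1]/q[:,2]]
E
python3 - <<'E'
from h import *
f=lambda u:np.array(u)/2.5+[130,90]-0.3
C=ray("top",f([(335,203),(639,217),(634,397),(326,382)]),110)
print(C.round(1));print(np.linalg.norm(C-np.roll(C,-1,0),axis=1))
c=C.mean(0);d=(C[0]+C[3]-C[1]-C[2]);yaw=np.arctan2(-d[0],d[1]);print("case",c,"yaw",yaw)
Rz=R.from_euler("z",yaw).as_matrix()
P=c*[1,1,0]
for n,u,z in(("tab",(544,292),165),("handle ends",(410,440),93),("h2",(546,446),93),("staple",(657,305),129),("guide",(608,304),129),("black",(725,255),10),("blacktop",(718,135),10),("oil",(60,495),160)):
    w=ray("top",f([u]),z)[0];print(n,w.round(1),(Rz.T@(w-P)).round(1))
E
```

```text
[[ 711.5  110.3  110. ]
 [ 704.9 -178.3  110. ]
 [ 534.4 -174.   110. ]
 [ 542.5  114.7  110. ]]
[288.7216079  170.4931982  288.86673683 169.11248369]
case [623.33216113 -31.82018579 110.        ] yaw -0.025544017481448127
tab [626.2 -79.9 165. ] [  4.1 -48.  165. ]
handle ends [489.6  34.5  93. ] [-135.4   62.9   93. ]
h2 [486.5 -94.5  93. ] [-135.2  -66.2   93. ]
staple [ 619.8 -190.6  129. ] [   0.5 -158.9  129. ]
guide [ 619.7 -145.1  129. ] [  -0.7 -113.3  129. ]
black [ 683.6 -292.2   10. ] [  66.9 -258.8   10. ]
blacktop [ 809.9 -285.3   10. ] [ 193.  -248.6   10. ]
oil [438.  344.2 160. ] [-194.9  371.2  160. ]
```

```bash
python3 -m jog '[[0,0,0,0,0,-0.122],[0,0,0,0,0,-0.122],[0,0,0,0,0,-0.122],[0,0,0,0,0,-0.122],[0,0,0,0,0,-0.122],[0,0,0,0,0,-0.122],[0,0,0,0,0,-0.122],[0,0,0,0,0,-0.122],[0,0,0,0,0,-0.122],[0,0,0,0,0,-0.119]]' && python3 -m jog '[[33,34,0,0,0,0],[33,34,0,0,0,0],[33,34,0,0,0,0],[33,34,0,0,0,0],[33,34,0,0,0,0],[33,34,0,0,0,0],[33,34,0,0,0,0],[33,34,0,0,0,0],[33,34,0,0,0,0],[33,34,0,0,0,0],[33,34,0,0,0,0],[33,34,0,0,0,0]]' && python3 -m jog '[[32,37,0,0,0,0],[0,0,0,0,0,0],[0,0,0,0,0,0],[0,0,0,0,0,0]]'
python3 - <<'E'
from h import *
o=bot.get_obs();im=bot.capture("wrist");cv2.imwrite("pics/w1.png",im[:,:,::-1])
print(o["tool_pos"],o["tcp_rot"])
for t in("bar","tab"):
    for d in bot.outline_of(t,"wrist")[:3]:
        ys,xs=np.nonzero(d["mask"]);print(t,round(d["p"],2),np.round(d["pixel"]),xs.min(),xs.max(),ys.min(),ys.max())
E
```

```text
time: 1.9
tool_pos: [169.0, -497.0, 226.7]
tcp_rot: [3.142, 0.0, 1.55]
contact_force: [0.3, -0.2, -0.7]
grip_width: 91.9
finger_force: 0.0
time: 3.1
tool_pos: [588.5, -110.2, 226.8]
tcp_rot: [3.141, 0.0, 1.545]
contact_force: [0.4, -1.1, -0.1]
grip_width: 91.6
finger_force: 0.0
time: 3.5
tool_pos: [624.4, -81.4, 226.6]
tcp_rot: [-3.141, 0.0, 1.544]
contact_force: [-0.2, 0.1, 0.6]
grip_width: 91.8
finger_force: 0.0
[624.36370533 -81.44877147 226.6215383 ] [-3.14088308e+00  3.56347221e-04  1.54418904e+00]
bar 0.9 [455. 237.] 414 499 210 266
bar 0.84 [282. 238.] 265 303 191 331
bar 0.79 [373. 347.] 335 415 336 357
tab 0.96 [376. 349.] 335 415 336 357
tab 0.75 [282. 235.] 265 303 191 331
tab 0.59 [459. 233.] 414 499 209 266
```

View pics/w1.png

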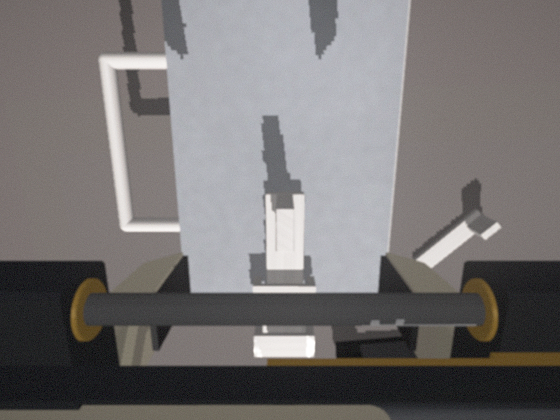

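The tab is near (285,230) and the bar strip's +y end is at row 193, columns 266–303. I'll check that against a predicted projection.

Run:
```python
from h import *
o=bot.get_obs();yaw=-.0255;Rz=R.from_euler("z",yaw).as_matrix();c=np.array([623.3,-31.8,0])
toc=lambda w:(w-c)@Rz
print("strip end L/R",toc(ray("wrist",[(266,194),(303,194)],120,o)).round(1))
print("tab pred top corners",proj("wrist",c+np.array([[x,y,165] for x in(-4,8)for y in(-64,-34)])@Rz.T,o).round(0))
print("strip end pred", proj("wrist",c+np.array([[-15,-34,120],[15,-34,120]])@Rz.T,o).round(0))
im=cv2.imread("pics/w1.png");cv2.imwrite("pics/w1c.png",cv2.resize(im[170:290,220:350],None,fx=4,fy=4,interpolation=cv2.INTER_CUBIC))
```

```text
strip end L/R [[-11.3 -33.2 120. ]
 [ 16.8 -33.3 120. ]]
tab pred top corners [[275. 254.]
 [274. 210.]
 [293. 254.]
 [293. 210.]]
strip end pred [[261. 195.]
 [301. 195.]]
```

View pics/w1c.png

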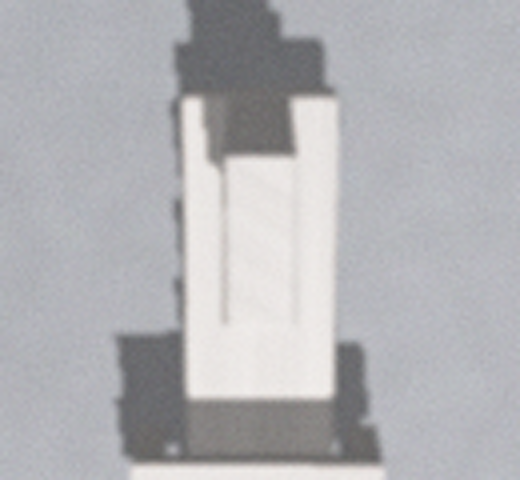

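Prediction and picture agree to about 1–2 mm, so I'll descend and close on the tab.

```bash
python3 -m jog '[[0,0,25,0,0,0],[0,0,25,0,0,0],[0,0,20,0,0,0],[0,0,15,0,0,0],[0,0,10,0,0,0],[0,0,0,0,0,0],[0,0,0,0,0,0]]' && python3 -m jog '[[0,0,0,0,0,0],[0,0,0,0,0,0],[0,0,0,0,0,0],[0,0,0,0,0,0],[0,0,0,0,0,0],[0,0,0,0,0,0],[0,0,0,0,0,0],[0,0,0,0,0,0],[0,0,0,0,0,0],[0,0,0,0,0,0]]' 0
```

```text
time: 4.35
tool_pos: [625.2, -81.3, 132.5]
tcp_rot: [3.141, 0.0, 1.544]
contact_force: [0.0, 0.4, 0.5]
grip_width: 91.7
finger_force: 0.0
time: 5.35
tool_pos: [625.0, -80.8, 131.7]
tcp_rot: [-3.142, 0.0, 1.545]
contact_force: [-0.3, 0.4, -0.0]
grip_width: 16.3
finger_force: 0.0
```

```bash
python3 -m jog '[[0,0,0,0,0,0],[0,0,0,0,0,0],[0,0,0,0,0,0],[0,0,0,0,0,0]]' && python3 -m jog '[[5,0,0,0,0,0],[8,0,0,0,0,0],[8,0,0,0,0,0],[8,0,0,0,0,0],[0,0,0,0,0,0],[0,0,0,0,0,0]]'
```

```text
time: 5.75
tool_pos: [625.0, -80.8, 131.7]
tcp_rot: [-3.141, 0.0, 1.545]
contact_force: [0.1, 1.0, -0.0]
grip_width: 11.7
finger_force: 30.0
time: 6.35
tool_pos: [625.8, -50.6, 131.7]
tcp_rot: [-3.141, -0.001, 1.546]
contact_force: [0.2, 1.4, -0.2]
grip_width: 12.0
finger_force: 30.0
```

Gripped at 12 mm, and it slides with little force. I'll go on past 75 mm, to 95 mm in total, then lift.

```bash
python3 -m jog '[[8,0,0,0,0,0],[10,0,0,0,0,0],[10,0,0,0,0,0],[10,0,0,0,0,0],[10,0,0,0,0,0],[10,0,0,0,0,0],[8,0,0,0,0,0],[0,0,0,0,0,0],[0,0,0,0,0,0]]' && python3 -m jog '[[0,0,-3,0,0,0],[0,0,-6,0,0,0],[0,0,-10,0,0,0],[0,0,-10,0,0,0],[0,0,-10,0,0,0],[0,0,-10,0,0,0],[0,0,-10,0,0,0],[0,0,-10,0,0,0],[0,0,-10,0,0,0],[0,0,-8,0,0,0],[0,0,-3,0,0,0],[0,0,0,0,0,0]]'
python3 - <<'E'
from h import *
a=bot.capture("side");b=bot.capture("wrist")
cv2.imwrite("pics/s2.png",np.vstack([cv2.resize(a[60:270,160:440],(560,420)),])[:,:,::-1]);cv2.imwrite("pics/w2.png",b[:,:,::-1])
E
```

```text
time: 7.25
tool_pos: [627.5, 15.0, 131.7]
tcp_rot: [-3.142, -0.001, 1.546]
contact_force: [1.1, 1.2, -0.9]
grip_width: 12.1
finger_force: 30.0
time: 8.45
tool_pos: [627.6, 14.2, 222.1]
tcp_rot: [3.141, 0.0, 1.545]
contact_force: [0.1, 0.2, -3.9]
grip_width: 12.0
finger_force: 30.0
```

View pics/s2.png

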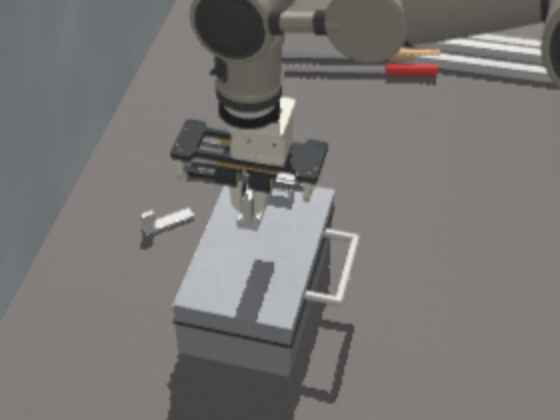

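The bar is out and held clear of the lid. I'll raise it and carry it over to the right side.

```bash
python3 -m jog '[[0,0,-10,0,0,0],[0,0,-20,0,0,0],[0,0,-10,0,0,0],[-8,-2,0,0,0,0],[-16,-2,0,0,0,0],[-24,-2,0,0,0,0],[-24,-2,0,0,0,0],[-24,-2,0,0,0,0],[-24,-2,0,0,0,0],[-24,-2,0,0,0,0],[-24,-2,0,0,0,0],[-24,-2,0,0,0,0]]' && python3 -m jog '[[-24,-2,0,0,0,0],[-24,-2,0,0,0,0],[-22,-1,0,0,0,0],[-16,0,0,0,0,0],[-8,0,0,0,0,0],[0,0,0,0,0,0],[0,0,0,0,0,0],[0,0,0,0,0,0]]'
python3 - <<'E'
from h import *
o=bot.get_obs();w=o["tool_pos"];Rz=R.from_euler("z",-.0255).as_matrix();print((w-[623.3,-31.8,0])@Rz)
b=bot.capture("wrist");cv2.imwrite("pics/w3.png",b[:,:,::-1])
a=bot.capture("top");cv2.imwrite("pics/t3.png",cv2.resize(a[90:290,270:490],None,fx=2.5,fy=2.5)[:,:,::-1])
E
```

```text
time: 9.75
tool_pos: [603.2, -179.5, 260.5]
tcp_rot: [-3.139, -0.0, 1.544]
contact_force: [0.9, 0.5, -3.3]
grip_width: 12.0
finger_force: 30.0
time: 10.55
tool_pos: [597.3, -270.0, 261.8]
tcp_rot: [-3.142, -0.0, 1.546]
contact_force: [-1.2, 0.5, -3.3]
grip_width: 11.7
finger_force: 30.0
[ -19.95490984 -238.83257365  261.77889013]
```

View pics/w3.png

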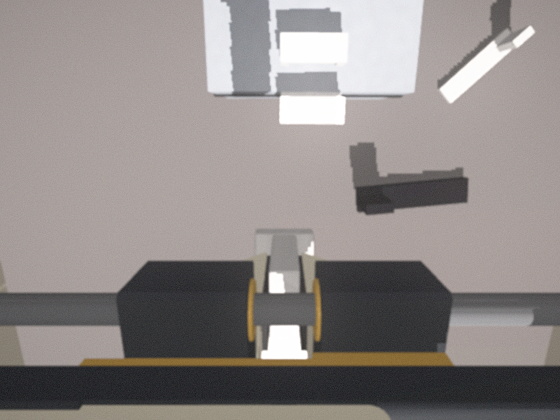

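The bar is held level, clear of the staple at (312,108) and the black bar at (412,193). I'll move 25 mm further right and lower it.

```bash
python3 -m jog '[[-10,0,8,0,0,0],[-10,0,18,0,0,0],[-5,0,25,0,0,0],[0,0,28,0,0,0],[0,0,28,0,0,0],[0,0,28,0,0,0],[0,0,28,0,0,0],[0,0,22,0,0,0],[0,0,15,0,0,0],[0,0,8,0,0,0],[0,0,0,0,0,0],[0,0,0,0,0,0]]' && python3 -m jog '[[0,0,5,0,0,0],[0,0,5,0,0,0],[0,0,4,0,0,0],[0,0,4,0,0,0],[0,0,3,0,0,0],[0,0,3,0,0,0],[0,0,2,0,0,0],[0,0,2,0,0,0],[0,0,0,0,0,0],[0,0,0,0,0,0]]'
```

```text
time: 11.85
tool_pos: [597.0, -296.6, 54.7]
tcp_rot: [3.14, 0.001, 1.545]
contact_force: [0.7, -0.9, -3.6]
grip_width: 11.9
finger_force: 30.0
time: 12.85
tool_pos: [596.5, -296.2, 25.8]
tcp_rot: [3.141, 0.0, 1.545]
contact_force: [0.0, 0.2, -3.8]
grip_width: 12.2
finger_force: 30.0
```

```bash
python3 -m jog '[[0,0,1,0,0,0],[0,0,1,0,0,0],[0,0,1,0,0,0],[0,0,0,0,0,0],[0,0,0,0,0,0]]' && python3 -m jog '[[0,0,1,0,0,0],[0,0,0.5,0,0,0],[0,0,0,0,0,0],[0,0,0,0,0,0]]'
```

```text
time: 13.35
tool_pos: [596.4, -296.1, 22.7]
tcp_rot: [-3.142, 0.0, 1.545]
contact_force: [0.2, -0.6, -3.5]
grip_width: 11.6
finger_force: 30.0
time: 13.75
tool_pos: [596.6, -296.2, 21.7]
tcp_rot: [3.141, 0.0, 1.545]
contact_force: [-0.8, 0.6, 0.8]
grip_width: 12.2
finger_force: 30.0
```

The bench now carries the bar's weight, at the predicted height. I'll release and rise.

```bash
python3 -m jog '[[0,0,0.5,0,0,0],[0,0,0,0,0,0],[0,0,0,0,0,0]]' && python3 -m jog '[[0,0,0,0,0,0],[0,0,0,0,0,0],[0,0,0,0,0,0],[0,0,0,0,0,0],[0,0,0,0,0,0],[0,0,0,0,0,0],[0,0,0,0,0,0]]' 40 && python3 -m jog '[[0,0,-5,0,0,0],[0,0,-15,0,0,0],[0,0,-25,0,0,0],[0,0,-35,0,0,0],[0,0,-40,0,0,0],[0,0,-40,0,0,0],[0,0,-20,0,0,0],[0,0,0,0,0,0]]'
```

```text
time: 14.05
tool_pos: [596.6, -296.2, 21.7]
tcp_rot: [3.141, 0.001, 1.545]
contact_force: [-2.8, 2.0, 5.0]
grip_width: 11.8
finger_force: 30.0
time: 14.75
tool_pos: [596.4, -296.1, 20.7]
tcp_rot: [3.142, 0.0, 1.545]
contact_force: [-0.2, -0.4, 1.0]
grip_width: 37.0
finger_force: 0.0
time: 15.55
tool_pos: [598.0, -297.1, 206.5]
tcp_rot: [3.134, 0.005, 1.545]
contact_force: [0.3, -0.4, 0.0]
grip_width: 37.1
finger_force: 0.0
```

```bash
python3 -m jog '[[12,-6,0,0,0,0],[26,-12,0,0,0,0],[30,-13,0,0,0,0],[30,-13,0,0,0,0],[30,-13,0,0,0,0],[30,-13,0,0,0,0],[30,-13,0,0,0,0],[30,-13,0,0,0,0],[26,-12,0,0,0,0],[20,-7,0,0,0,0],[0,0,0,0,0,0],[0,0,0,0,0,0]]'; python3 -m jog '[[0,0,0,0,0,0],[0,0,0,0,0,0]]'
python3 - <<'E'
from h import *
o=bot.get_obs();w=o["tool_pos"];Rz=R.from_euler("z",-.0255).as_matrix();c=np.array([623.3,-31.8,0]);print((w-c)@Rz)
b=bot.capture("wrist").copy()
P=c+np.array([[-135,y,93] for y in(-65,65)])@Rz.T;q=proj("wrist",P,o);print(q)
a=bot.capture("top")
v=cv2.resize(a[90:290,250:490],(504,420))
for p in q: cv2.drawMarker(b,tuple(int(t) for t in p),(255,0,0),0,12)
cv2.imwrite("pics/w4.png",cv2.resize(np.hstack([b,v]),(800,316))[:,:,::-1])
E
```

```text
time: 16.75
tool_pos: [488.2, -29.2, 200.5]
tcp_rot: [-3.141, 0.0, 1.546]
contact_force: [0.3, -0.4, 0.6]
grip_width: 36.9
finger_force: 0.0
time: 16.95
tool_pos: [488.6, -30.1, 200.5]
tcp_rot: [-3.141, 0.0, 1.544]
contact_force: [0.6, 0.4, 0.0]
grip_width: 36.9
finger_force: 0.0
[-134.72875343   -1.75459517  200.48212906]
[[283.90175354 289.56804012]
 [283.59125755 126.12082941]]
```

View pics/w4.png

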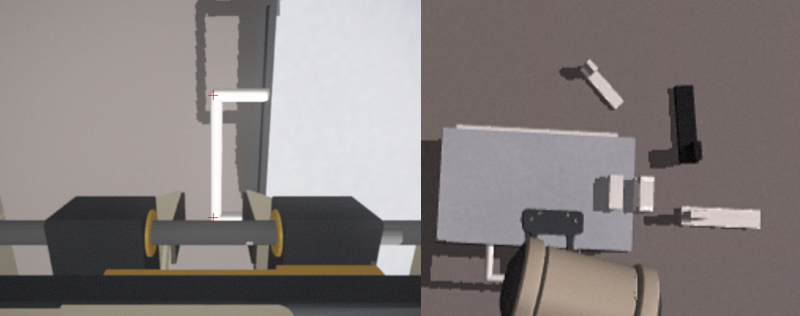

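The bar lies on the bench at the right. The handle appears about 3 mm further in +x than predicted (wrist column 288 against 284). I'll correct for that, descend and close.

```bash
python3 -m jog '[[0,1,10,0,0,0],[0,1,25,0,0,0],[0,0.5,30,0,0,0],[0,0,25,0,0,0],[0,0,18,0,0,0],[0,0,12,0,0,0],[0,0,6,0,0,0],[0,0,0,0,0,0],[0,0,0,0,0,0]]' && python3 -m jog '[[0,0,0,0,0,0],[0,0,0,0,0,0],[0,0,0,0,0,0],[0,0,0,0,0,0],[0,0,0,0,0,0],[0,0,0,0,0,0],[0,0,0,0,0,0]]' 0
python3 - <<'E'
import numpy as np
# path of grasp: step per row from angle a0 to a1, case x (tool y) and up (-tool z)
th=np.array([0,.03,.08,.14,.2,.26,.32,.38,.44,.5,.56,.62,.68,.74,.8,.86,.92,.98,1.04,1.1,1.15,1.2,1.24,1.27,1.29,1.3])
f=th+np.arctan2(18,220);r=np.hypot(18,220)
x=85-r*np.cos(f);z=75+r*np.sin(f)
for t,a,b in zip(th[1:],np.diff(x),-np.diff(z)):print(f"{t:.2f} {a:.1f} {b:.1f}")
print(x[-1],z[-1])
E
```

```text
time: 17.95
tool_pos: [491.1, -29.4, 74.9]
tcp_rot: [3.141, 0.0, 1.545]
contact_force: [0.2, -0.8, 0.4]
grip_width: 36.9
finger_force: 0.0
time: 18.65
tool_pos: [490.9, -29.3, 75.0]
tcp_rot: [3.141, 0.0, 1.545]
contact_force: [-1.0, -0.4, 4.5]
grip_width: 11.2
finger_force: 30.0
0.03 0.6 -6.6
0.08 1.5 -10.9
0.14 2.5 -13.0
0.20 3.3 -12.8
0.26 4.1 -12.6
0.32 4.8 -12.3
0.38 5.5 -12.0
0.44 6.3 -11.7
0.50 6.9 -11.3
0.56 7.6 -10.8
0.62 8.2 -10.4
0.68 8.8 -9.9
0.74 9.4 -9.3
0.80 10.0 -8.7
0.86 10.5 -8.1
0.92 10.9 -7.5
0.98 11.4 -6.8
1.04 11.8 -6.1
1.10 12.1 -5.4
1.15 10.3 -3.9
1.20 10.5 -3.4
1.24 8.5 -2.3
1.27 6.4 -1.5
1.29 4.3 -0.9
1.30 2.2 -0.4
43.494305040100244 291.79777970702503
```

```bash
python3 -m jog '[[0,0,0,0,0,0],[0,0.6,-6.6,0,0,0],[0,1.5,-10.9,0,0,0],[0,2.5,-13,0,0,0],[0,3.3,-12.8,0,0,0],[0,4.1,-12.6,0,0,0],[0,0,0,0,0,0],[0,0,0,0,0,0]]'
```

```text
time: 19.45
tool_pos: [502.3, -29.7, 130.4]
tcp_rot: [-3.141, 0.0, 1.545]
contact_force: [-0.7, -1.2, -3.6]
grip_width: 11.0
finger_force: 30.0
```

```bash
python3 -m jog '[[0,4.8,-12.3,0,0,0],[0,5.5,-12,0,0,0],[0,6.3,-11.7,0,0,0],[0,6.9,-11.3,0,0,0],[0,7.6,-10.8,0,0,0],[0,8.2,-10.4,0,0,0],[0,0,0,0,0,0],[0,0,0,0,0,0]]' && python3 -m jog '[[0,8.8,-9.9,0,0,0],[0,9.4,-9.3,0,0,0],[0,10,-8.7,0,0,0],[0,10.5,-8.1,0,0,0],[0,10.9,-7.5,0,0,0],[0,0,0,0,0,0],[0,0,0,0,0,0]]'
```

```text
time: 20.25
tool_pos: [539.0, -30.7, 198.6]
tcp_rot: [-3.134, 0.0, 1.545]
contact_force: [-11.1, -1.3, 5.0]
grip_width: 11.1
finger_force: 30.0
time: 20.95
tool_pos: [590.0, -32.2, 244.8]
tcp_rot: [-3.14, 0.001, 1.545]
contact_force: [-13.2, -2.6, 16.8]
grip_width: 10.9
finger_force: 30.0
```

The wrist force points outward along the radius at about 21 N, so my path is a little inside the true arc. I'll fit the arc from the measured points.

Run:
```python
import numpy as np
from scipy.optimize import least_squares
from h import bot
o=bot.get_obs();p=o["tool_pos"]
pts=np.array([[490.9,75],[502.3,130.4],[539,198.6],[590,244.8]])+[0,19]
r=np.hypot(18,220)
# hinge (hx,hz) free; radius known
s=least_squares(lambda v:np.hypot(*(pts-v).T)-r,[708,75]);print(s.x,s.fun.round(2))
h=s.x;f=np.arctan2(pts[:,1]-h[1],h[0]-pts[:,0])-np.arctan2(18,220);print("theta",f.round(3))
cmd=np.array([591.8,242.9+19])
th=np.array([f[-1],.98,1.04,1.1,1.15,1.2,1.24,1.27,1.29,1.3]);g=th+np.arctan2(18,220)
q=np.c_[h[0]-r*np.cos(g),h[1]+r*np.sin(g)]
print((q-cmd)[0]);print(np.c_[th[1:],np.diff(q,axis=0)].round(2),q[-1])
```

```text
[711.32830586  79.41630443] [ 0.18 -0.3   0.15 -0.01]
theta [-0.016  0.241  0.594  0.907]
[-1.80758934  1.91153359]
[[ 0.98 13.74  8.34]
 [ 1.04 11.75  6.11]
 [ 1.1  12.1   5.39]
 [ 1.15 10.31  3.93]
 [ 1.2  10.5   3.41]
 [ 1.24  8.51  2.35]
 [ 1.27  6.44  1.54]
 [ 1.29  4.32  0.92]
 [ 1.3   2.17  0.43]] [669.8226109  296.21408414]
```

```bash
python3 -m jog '[[0,-1.8,-1.9,0,0,0],[0,0,0,0,0,0],[0,7,-4.5,0,0,0],[0,7,-4,0,0,0],[0,11.5,-6.1,0,0,0],[0,0,0,0,0,0],[0,0,0,0,0,0],[0,0,0,0,0,0]]'
```

```text
time: 21.75
tool_pos: [615.0, -33.0, 259.5]
tcp_rot: [-3.141, 0.001, 1.545]
contact_force: [-4.5, -3.7, 5.4]
grip_width: 10.8
finger_force: 30.0
```

```bash
python3 -m jog '[[0,6,-3.3,0,0,0],[0,6,-3,0,0,0],[0,10.3,-4.2,0,0,0],[0,8.5,-2.9,0,0,0],[0,6,-1.9,0,0,0],[0,0,0,0,0,0],[0,0,0,0,0,0],[0,0,0,0,0,0],[0,0,0,0,0,0]]'
python3 - <<'E'
from h import *
cv2.imwrite("pics/s5.png",cv2.resize(bot.capture("side")[20:280,140:460],None,fx=2.4,fy=2.3)[:,:,::-1])
E
```

```text
time: 22.65
tool_pos: [652.1, -34.0, 274.1]
tcp_rot: [-3.142, 0.001, 1.544]
contact_force: [-1.4, -5.0, 0.6]
grip_width: 10.9
finger_force: 30.0
```

View pics/s5.png

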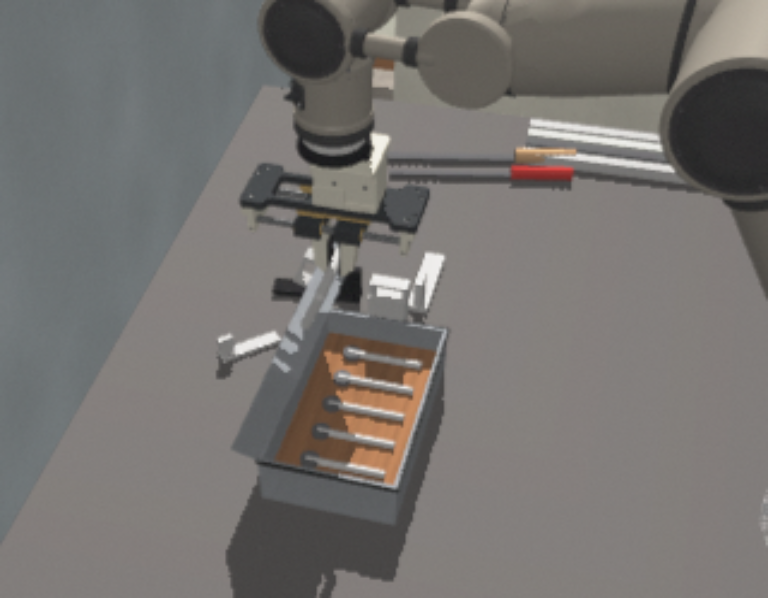

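```bash
python3 -m jog '[[0,5,-1.4,0,0,0],[0,5,-1.2,0,0,0],[0,4,-0.9,0,0,0],[0,2.5,-0.5,0,0,0],[0,1,-0.1,0,0,0],[0,0,0,0,0,0],[0,0,0,0,0,0],[0,0,0,0,0,0],[0,0,0,0,0,0],[0,0,0,0,0,0]]'
python3 - <<'E'
from h import *
ps=[]
for i in range(4):
    bot.capture("top");o=bot.get_obs();ps.append(np.r_[o["tool_pos"],o["contact_force"]])
p=np.mean(ps,0);print(p.round(1))
for hx in(709,710.9,711.3,713):print(hx,np.arccos((hx-p[0])/220.74)-.0816)
a=bot.capture("side");c=np.array([625.8,-31.8,0]);Rz=R.from_euler("z",-.0255).as_matrix()
# predicted lid top-plate left (+y) edge at several angles
v=a.copy()
for th,col in((1.2,(255,0,0)),(1.3,(0,255,0)),(1.4,(0,0,255))):
    L=[]
    for X,Z in((0,35),(-170,35),(-170,0)):
        xx=X*np.cos(th)+Z*np.sin(th);zz=-X*np.sin(th)+Z*np.cos(th);L.append([85+xx,145,75+zz])
    q=proj("side",c+np.array(L)@Rz.T);print(th,q.round(0).tolist())
    cv2.polylines(v,[q.round().astype(np.int32)],False,col,1)
cv2.imwrite("pics/s6.png",cv2.resize(v[100:240,200:340],(800,600)[:1]*1+(600,),interpolation=cv2.INTER_NEAREST)[:,:,::-1]) if 0 else cv2.imwrite("pics/s6.png",cv2.resize(v[100:240,200:360],(685,600),interpolation=cv2.INTER_NEAREST)[:,:,::-1])
E
```

```text
time: 23.7
tool_pos: [669.5, -34.5, 278.3]
tcp_rot: [-3.142, 0.001, 1.544]
contact_force: [-1.4, -5.2, 2.5]
grip_width: 10.9
finger_force: 30.0
[669.5 -34.5 278.3  -1.6  -5.1   2.1]
709 1.3094985084477613
710.9 1.3007431556283522
711.3 1.2988980824370664
713 1.2910491181816828
1.2 [[236.0, 215.0], [254.0, 180.0], [266.0, 185.0]]
1.3 [[236.0, 215.0], [247.0, 178.0], [260.0, 183.0]]
1.4 [[236.0, 216.0], [241.0, 177.0], [254.0, 181.0]]
```

View pics/s6.png

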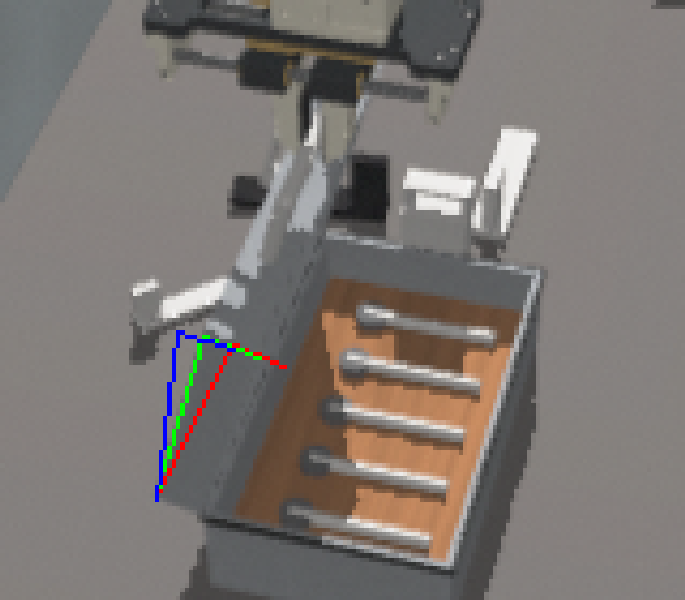

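The lid's left edge runs from about (158,495) to (205,335), along the green 1.30 rad line, and the arm's position gives 1.30 as well. Handing in.

```bash
python3 -c "
from plant import bot
print(bot.close_job())"
```

```text
the job is handed in; nothing more can be done
None
```

I slid the locking bar out, laid it on the bench to the right of the case, then raised the lid to about 1.30 rad and handed the job in with the arm still holding it there, at about 24 s; no result came back.

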